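# Lever up the chest lid

### The arm

A 7-joint arm with a two-finger parallel gripper is mounted at the origin on the work surface. World frame = base frame: x ahead of the robot, y to its left, z up, the work surface at z = 0. Lengths are in m, angles in rad, forces in N, time in s.
With the tool pointing down it reaches from about 0.4 to 0.875 m from the base axis. Payload 19.3 kg.
Tool frame: the origin (TCP) lies at the very end of the fingers, on their centre line; the grasp point (between the pads) lies 19 mm behind it (manip.hold_point_z is the distance from the TCP to the grasp point, in m); z points along the fingers, y is the direction in which the jaws open and shut (so a half turn about z gives the same grasp; the last joint's range is limited). The gripper opens to 85 mm and grips with 20 to 120 N. Pads are 22 mm wide; open, the fingers measure 114 mm over their backs; the gripper's body (76 mm by 85 mm) begins 54 mm behind the grasp point. The pads swing forward as they close: fully open they stand 13 mm farther back than shut.
Start: joints at [1.179, 0.521, -0.036, 1.599, 0.021, 1.021, -0.113], TCP at [0.198, -0.593, 0.231] pointing down, gripper open.
Joint ranges: [-2.91, 2.91], [-0.3, 2.13], [-1.5, 1.42], [0.17, 2.43], [-1.26, 4.41], [0.16, 1.93], [-2.52, 2.52]. Speed limits (rad/s): [1.89, 1.89, 2.39, 2.39, 3.01, 3.01, 3.01].

### API

Orientations are given as a unit quaternion [x, y, z, w].
In Python, from station import manip gives the robot as it stands.
- The arm moves only by the tool carry_out, never from a script. Its argument "motion" is text: rows parted by semicolons, each of 4 numbers parted by spaces: the shift along the tool's x, y, z in units of 0.04 m (1.0 is 0.04 m), then the turn about the tool's z in units of 2 rad (1.0 is 2 rad). In form: tx ty tz turn; .... A call has 1 to 12 rows; each row shifts and turns the commanded pose from where the row before left it, along the tool's axes as they then stand; what a row does not reach is not made up. A row lasts 1/10 s, in which the tool goes at most 50 mm and 8.59 degrees, less where a joint would pass 70% of its speed; a pose out of reach is approached as far as the arm can. A call with a number of a shift or a turn outside -1 to 1 is refused whole. A call with a gripper value outside its range is refused whole. "fingers" is the opening, from -1 (shut) to 1 (fully open), set as the call begins (left out, the last holds). The fingers move at their own pace and stop on an object; "force" is the grip in N (left out, the last holds). Time passes only in rows, so rows that do not move let the fingers close. It gives the time, the measured TCP pose, the force and the opening at its end, in the units of the state.
- manip.read_state(): the state, without advancing time (a new reading comes with each control period).
- manip.read_camera(name): name is "side" or "top"; returns a dict with "image" (420x560x3 uint8, red, green, blue), "mtx" (3x3 intrinsics, pixels), "distortion" ([k1, k2, p1, p2, k3] as OpenCV has them; the pictures are not rectified), "T" (4x4, takes a point from camera to world coordinates). Camera axes: x right, y down, z forward; pixel columns grow to the right and rows downward; lengths in m; the calibration is good to about 2 mm. A picture is of the moment at which its call begins. There is no depth.
- manip.job_done(): hands the job in, once; it reports no verdict.
The state is a dict: "time_s": time; "qpos": joint angles; "qd": joint speeds; "effort": joint torques, N m; "eef_pos": TCP position; "ee_rot": TCP orientation; "force": force on the tool from outside, world axes, zero at the start; "wrist_torque": the same for the moment, N m; "opening": opening from 0.0 (shut) to 1.0 (fully open).
Only numpy, scipy, OpenCV 4.12 (cv2) and the standard library are available. Lean on these libraries where they do the work, as an engineer would, in place of code of your own. Each camera call takes 0.05 s, during which the arm holds its last target.

### The job

Slide the loose timber block out from under the wooden lever, keeping it flat on the bench, then press the long end of the lever down with the fingertips until it meets the bench, so that its short end raises the chest's heavy steel lid, and finish while still holding it down there. Nothing is picked up: the lever stays in its bracket, the lid is touched only by the lever, and the mug, jar and wrench stay where they are.

Things in the scene. Friction and masses are not known exactly. Their poses are not given: they have to be found in the camera images.
- rig: Fixed grey steel chest (200 wide, 150 deep, 73 mm high) and fulcrum bracket. Origin on the bench about under the tip of the lever's long end. y runs along the lever from long end to chest, x across it (at yaw 0 away from the robot), z up. Bracket at y = 250 mm: two slotted cheeks, 86 mm high, within 57 mm of the lever's middle line. Chest from y = 375 to 525 mm.
- lever: Loose wooden bar, 360 x 28 x 18 mm, 0.3 kg; its steel cross pin lies in the bracket's open slots. Origin on the pin's axis, 250 mm from the long end. Axes as the rig's at rest, when the bar slopes up 0.1 rad from pin to long end (-y) and the nose on its short end bears up against the lid's lip. Turns about 0.34 rad until the long end meets the bench; 4 to 8 N near the end; let go, the lid pushes it back.
- lever_end (a point): Middle of the top edge at the tip of the lever's long end: about 104 mm above the bench at rest, about 18 mm when the lever is fully down.
- fulcrum (a point): Point on the bracket, on the axis of the seated lever pin, 70 mm above the bench.
- chock: Loose pale timber block, 200 (x) by 60 (y) by 60 mm high, about 0.36 kg, on the bench across and under the lever near its long end, blocking its travel. Origin at the centre of its underside; axes roughly as the rig's. One end is under the bar, about 150 mm sticks out towards the robot. Slides out past the long end if pushed on its bracket-side face.
- lid (a joint): Angle of the heavy steel lid (200 by 180 by 9 mm, about 2.6 kg, its top 84 mm above the bench) about its hinge at the far end of the chest, rad: 0 shut, grows as its lip, which overhangs the chest by 40 mm towards the lever, rises; about 0.20 with the lever fully down. It falls shut by its weight.
- mug: Bystander: stoneware mug, 80 mm across, 90 mm high. Origin at the centre of its underside.
- jar: Bystander: glass jar with a steel cap, 64 mm across, 85 mm high. Origin at the centre of its underside.
- wrench: Bystander: steel wrench, 150 mm long, lying on the bench. Origin at its underside.
Not all that is in view belongs to the job. What is meant by the chock is not black or yellow, and is the larger of those in its own colour.

How it is judged:
At the end, for the whole second after the job is handed in: The fingers hold the lever's long end down (its top edge less than 30 mm above the bench, more than 1 N of finger force), the lid is raised by more than 0.15 rad and still, the lever's pin is in its slots (within 12 mm), and the block lies on the bench clear of the lever (height (world z) of lever_end below 0.03 m and value of joint lid above 0.15 rad and contact force between the fingers and lever above 1 N and contact force between chock and lever below 0.5 N and distance between lever and fulcrum below 0.012 m and height (world z) of chock below 0.02 m and linear speed of lever below 0.03 m/s and velocity of joint lid between -0.1 and 0.1 rad/s); the arm keeps its last pose, push and grip.
It fails at once if the block was lifted or tipped off the bench (more than 20 mm) (height (world z) of chock above 0.02 m).
It fails at once if the lever was lifted out of its bracket (distance between lever and fulcrum above 0.02 m).
It fails at once if the robot touched the lid (contact force between any of the fingers, the arm and lid above 1 N).
It fails at once if the mug, jar or wrench was disturbed (more than 20 mm) (distance of any of mug, jar, wrench from where it was at the start of the episode above 0.02 m).
It also fails if it takes over 42 s, if anything falls off the work surface, if the arm or the gripper's body presses on something with over 40 N, if the wrist force passes 120 N, or if a joint passes its speed limit or range.

## Working session

There is one attempt and no reset: what is moved stays moved. The work goes in short steps, Python scripts to look and compute and a tool call to move; the robot and the scene stay as the last step left them, time stands still between calls to the robot, and variables do not carry over. Pictures are saved under pics/ and viewed, and the job is handed in when it is done.

Besides the shell and the picture viewer there is one more tool, called after "Call:" as a command line: name --argument value ..., lists and objects as JSON in quotes. carry_out: Moves the arm, as the interface text tells. Its arguments: {"type":"object","properties":{"motion":{"type":"string"},"fingers":{"type":"number"},"force":{"type":"number"}},"required":["motion"]}

```bash
mkdir -p pics; ls
python3 - <<'E'
from station import manip
import cv2
s=manip.read_state();print({k:(v if not hasattr(v,'round') else v) for k,v in s.items()})
for n in ("side","top"):
    c=manip.read_camera(n);cv2.imwrite(f"pics/{n}0.png",c["image"][:,:,::-1]);print(n,c["mtx"],c["distortion"],c["T"])
print(manip.hold_point_z, manip.read_state()["time_s"])
E
```

```text
pics
{'time_s': 0.0, 'qpos': array([ 1.17881474,  0.52203115, -0.03630654,  1.60000907,  0.02117677,
        1.02109111, -0.11276686]), 'qd': array([-0.00091701,  0.0007406 , -0.00036082,  0.00082505, -0.00010327,
        0.00023198,  0.00039408]), 'effort': array([-3.97163903e-04, -9.27116776e+01,  1.97961174e+00, -3.69925368e+01,
        1.77541684e-02,  8.30771634e-03, -3.55557188e-05]), 'eef_pos': array([ 0.1975124 , -0.59261169,  0.2307149 ]), 'ee_rot': array([ 9.87085372e-01,  1.60194055e-01, -1.28313661e-04, -5.62837651e-04]), 'force': array([0.25125291, 0.50265788, 0.50477592]), 'wrist_torque': array([ 0.05012818, -0.02131007,  0.00687538]), 'opening': 1.000489074963694}
side [[460.78938456   0.         274.94054236]
 [  0.         460.78938456 207.50885153]
 [  0.           0.           1.        ]] [-0.14080148  0.          0.          0.          0.        ] [[-0.98067923 -0.10015168  0.16804133  0.32108692]
 [-0.19561967  0.50686245 -0.83953761  0.91110859]
 [-0.00109274 -0.85618929 -0.51666111  0.67017847]
 [ 0.          0.          0.          1.        ]]
top [[434.69773217   0.         275.13757499]
 [  0.         434.69773217 210.65718457]
 [  0.           0.           1.        ]] [-0.07077529  0.          0.          0.          0.        ] [[-0.01520173 -0.99157977  0.12860195  0.36058005]
 [-0.99987691  0.01457582 -0.00580687 -0.04451057]
 [ 0.0038835  -0.12867439 -0.99167929  1.21637296]
 [ 0.          0.          0.          1.        ]]
0.0187 0.1
```

View pics/side0.png

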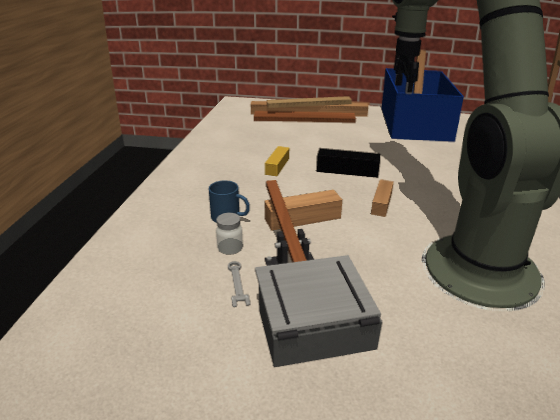

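View pics/top0.png

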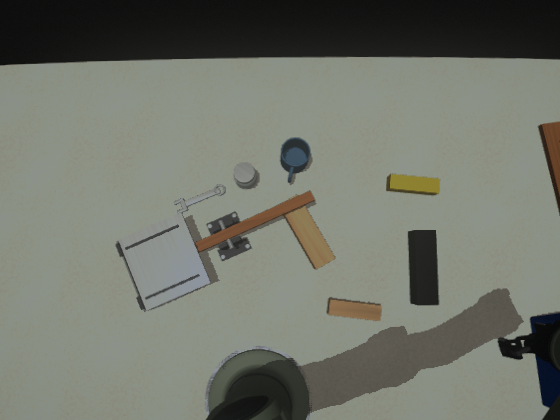

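Side view: lever from its long end (272,186) to the bracket at (293,245), and the chest at (315,305). Two wooden blocks share the timber colour. The larger lies under the lever at side (305,208) / top (312,235). The smaller is at side (382,197) / top (355,309). The others are yellow at top (413,184), black at top (424,267) and planks at the right edge. By the description, the chock is the one at top (312,235). Next I check that in a crop and measure.

```bash
cat > h.py <<'E'
from station import manip
import numpy as np, cv2
def cam(n): return manip.read_camera(n)
def ray(c,px):
    u=cv2.undistortPoints(np.array(px,float).reshape(-1,1,2),c["mtx"],c["distortion"]).reshape(-1,2)
    d=np.c_[u,np.ones(len(u))]@c["T"][:3,:3].T
    return c["T"][:3,3],d
def onz(c,px,z):
    o,d=ray(c,px); return o+d*((z-o[2])/d[:,2])[:,None]
def proj(c,P):
    T=np.linalg.inv(c["T"]); r,_=cv2.Rodrigues(T[:3,:3])
    return cv2.projectPoints(np.array(P,float).reshape(-1,1,3),r,T[:3,3],c["mtx"],c["distortion"])[0].reshape(-1,2)
E
python3 - <<'E'
from h import *
c=cam("top");im=c["image"]
cv2.imwrite("pics/topcrop.png",cv2.resize(im[120:330,100:380],None,fx=2.8,fy=2.8,interpolation=cv2.INTER_CUBIC)[:,:,::-1])
s=cam("side")["image"]
cv2.imwrite("pics/sidecrop.png",cv2.resize(s[140:360,190:420],None,fx=2.7,fy=2.7,interpolation=cv2.INTER_CUBIC)[:,:,::-1])
for p in [(312,235),(270,213),(355,309),(550,160)]: print(p,im[p[1],p[0]],cv2.cvtColor(im,cv2.COLOR_RGB2HSV)[p[1],p[0]])
E
```

```text
(312, 235) [141 122  84] [ 20 103 141]
(270, 213) [121  82  55] [ 12 139 121]
(355, 309) [129 100  71] [ 15 115 129]
(550, 160) [55 38 25] [ 13 139  55]
```

View pics/topcrop.png

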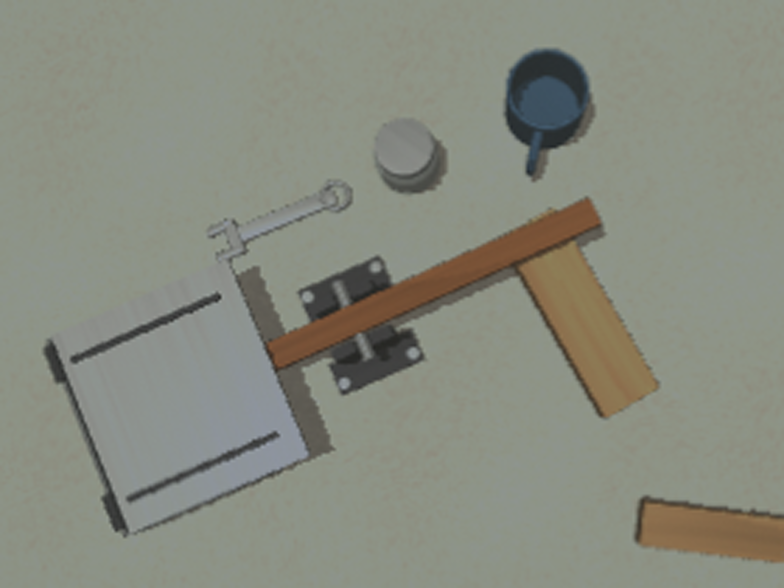

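View pics/sidecrop.png

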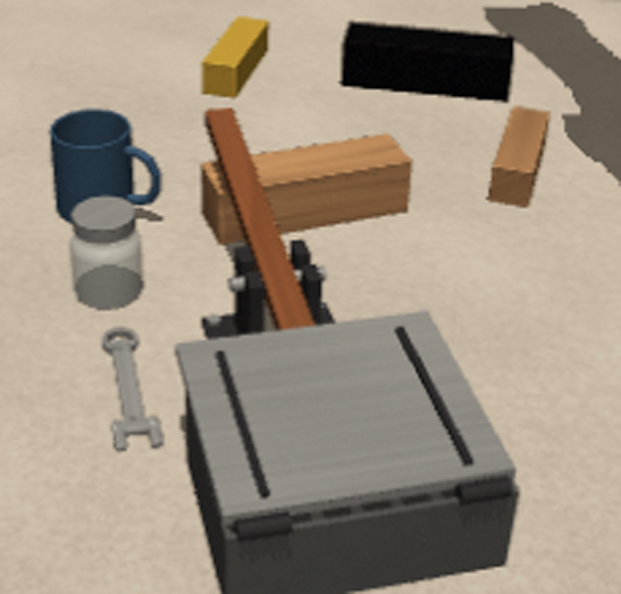

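The crop confirms it. The pale block under the lever (crop 518–658, 240–417) is the chock. The smaller block at crop (710,530) is the decoy. Now I measure.

Run:
```python
from h import *
c=cam("top");s=cam("side")
f=lambda L:[(100+(u+.5)/2.8-.5,120+(v+.5)/2.8-.5) for u,v in L]
g=lambda L:[(190+(u+.5)/2.7-.5,140+(v+.5)/2.7-.5) for u,v in L]
np.set_printoptions(precision=4,suppress=True)
# masks
hsv=cv2.cvtColor(c["image"],cv2.COLOR_RGB2HSV).astype(int)
H,S,V=hsv[...,0],hsv[...,1],hsv[...,2]
for nm,m in (("lever",(H<14)&(S>120)),("chock",(H>=15)&(H<25)&(S>85))):
    m=m.astype(np.uint8); m[:120]=0;m[:,:180]=0;m[:,345:]=0;m[280:]=0
    m=cv2.morphologyEx(m,cv2.MORPH_OPEN,np.ones((2,2),np.uint8))
    n,l,st,ce=cv2.connectedComponentsWithStats(m); k=1+np.argmax(st[1:,4])
    P=np.argwhere(l==k)[:,::-1].astype(np.float32)
    box=cv2.boxPoints(cv2.minAreaRect(P)); print(nm,st[k],box.tolist())
    print(onz(c,box,.06 if nm=="chock" else .09))
print("lever tip corners z.104",onz(c,f([(588,198),(604,228)]),.104))
print("side tip ",onz(s,g([(206,112),(232,110)]),.104))
print("lever short",onz(c,f([(268,347),(279,370)]),.075))
print("pin/bracket",onz(c,f([(342,290),(368,352)]),.074))
print("chock top near end z.06",onz(c,f([(598,405),(656,377)]),.06),"far",onz(c,f([(518,263),(575,241)]),.06))
print("side chock top: left-near,right-near,right-far",onz(s,g([(204,180),(409,159),(392,136),(218,205)]),.06))
print("lid front edge corners z.084",onz(c,f([(232,262),(308,456)]),.084),onz(s,g([(178,346),(428,312)]),.084))
print("mug",onz(c,f([(547,92)]),.09),onz(c,f([(533,170)]),.05),"jar",onz(c,f([(405,147)]),.085),"wr",onz(c,f([(338,195)]),.01))
```

```text
lever [ 197  193  118   59 1238] [[195.85653686523438, 243.0145263671875], [310.57586669921875, 191.39083862304688], [314.71099853515625, 200.58001708984375], [199.99166870117188, 252.20370483398438]]
[[ 0.4251  0.1557  0.09  ]
 [ 0.5564 -0.1451  0.09  ]
 [ 0.5318 -0.1553  0.09  ]
 [ 0.4012  0.1449  0.09  ]]
chock [ 285  207   51   63 1441] [[284.0614318847656, 215.54566955566406], [304.0492858886719, 203.92481994628906], [336.0218200683594, 258.91754150390625], [316.0339660644531, 270.53839111328125]]
[[ 0.497  -0.075   0.06  ]
 [ 0.5277 -0.1293  0.06  ]
 [ 0.3791 -0.2108  0.06  ]
 [ 0.3495 -0.1569  0.06  ]]
lever tip corners z.104 [[ 0.5566 -0.1416  0.104 ]
 [ 0.5282 -0.1557  0.104 ]]
side tip  [[ 0.5546 -0.1358  0.104 ]
 [ 0.5305 -0.1448  0.104 ]]
lever short [[0.4244 0.1596 0.075 ]
 [0.4027 0.1492 0.075 ]]
pin/bracket [[0.4773 0.0901 0.074 ]
 [0.4185 0.0658 0.074 ]]
chock top near end z.06 [[ 0.3659 -0.1499  0.06  ]
 [ 0.3914 -0.2057  0.06  ]] far [[ 0.5022 -0.0767  0.06  ]
 [ 0.5227 -0.1318  0.06  ]]
side chock top: left-near,right-near,right-far [[ 0.5452 -0.0812  0.06  ]
 [ 0.356  -0.1595  0.06  ]
 [ 0.3765 -0.2031  0.06  ]
 [ 0.5229 -0.0399  0.06  ]]
lid front edge corners z.084 [[0.5041 0.1926 0.084 ]
 [0.323  0.1205 0.084 ]] [[0.5039 0.1984 0.084 ]
 [0.3219 0.1198 0.084 ]]
mug [[ 0.6619 -0.1065  0.09  ]] [[ 0.5946 -0.0933  0.05  ]] jar [[0.6116 0.0292 0.085 ]] wr [[0.5799 0.1018 0.01  ]]
```

Run:
```python
from h import *
np.set_printoptions(precision=3,suppress=True)
c=cam("top");s=cam("side")
S=cv2.resize(s["image"][170:240,255:355],None,fx=8,fy=8,interpolation=cv2.INTER_CUBIC)[:,:,::-1].copy()
yaw=.50
near=np.array([.361,-.155]);a=np.array([np.cos(yaw),np.sin(yaw)]);b=np.array([np.sin(yaw),-np.cos(yaw)])
for col,z in (((0,255,0),.06),((255,0,0),0)):
    q=[[*(near+a*i*.2+b*j*.06),z] for i,j in ((0,0),(1,0),(1,1),(0,1))]
    print(np.array(q))
    p=((proj(s,q)-[255,170]+.5)*8).astype(int); cv2.polylines(S,[p],True,col,1)
cv2.imwrite("pics/sz.png",S)
T=cv2.resize(c["image"][180:290,270:370],None,fx=5.4,fy=5.4,interpolation=cv2.INTER_CUBIC)[:,:,::-1].copy()
for col,z in (((0,255,0),.06),((255,0,0),0)):
    q=[[*(near+a*i*.2+b*j*.06),z] for i,j in ((0,0),(1,0),(1,1),(0,1))]
    p=((proj(c,q)-[270,180]+.5)*5.4).astype(int); cv2.polylines(T,[p],True,col,1)
cv2.imwrite("pics/tz.png",T)
print("yellow",onz(c,[(390,176),(388,191)],.0),"black",onz(c,[(408,230),(411,303)],.0),"small",onz(c,[(328,300),(381,306)],.0))
```

```text
[[ 0.361 -0.155  0.06 ]
 [ 0.537 -0.059  0.06 ]
 [ 0.565 -0.112  0.06 ]
 [ 0.39  -0.208  0.06 ]]
[[ 0.361 -0.155  0.   ]
 [ 0.537 -0.059  0.   ]
 [ 0.565 -0.112  0.   ]
 [ 0.39  -0.208  0.   ]]
yellow [[ 0.614 -0.383  0.   ]
 [ 0.57  -0.375  0.   ]] black [[ 0.458 -0.427  0.   ]
 [ 0.254 -0.425  0.   ]] small [[ 0.267 -0.194  0.   ]
 [ 0.248 -0.34   0.   ]]
```

View pics/sz.png

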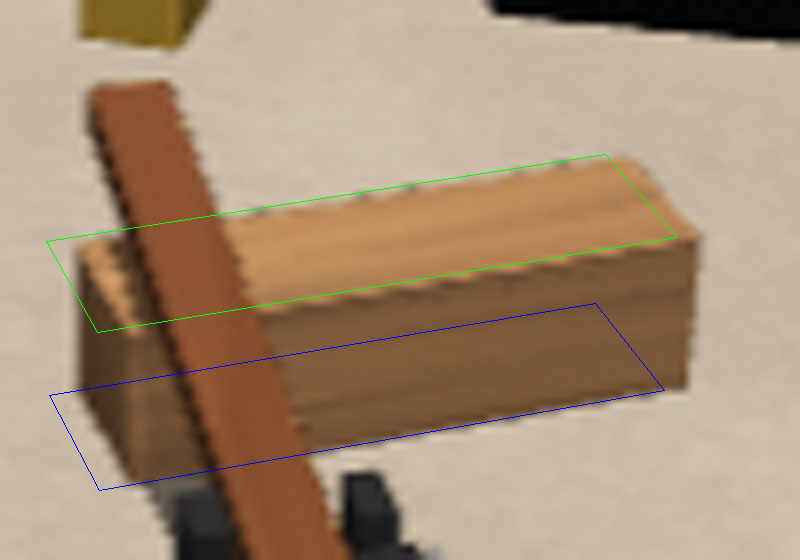

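View pics/tz.png

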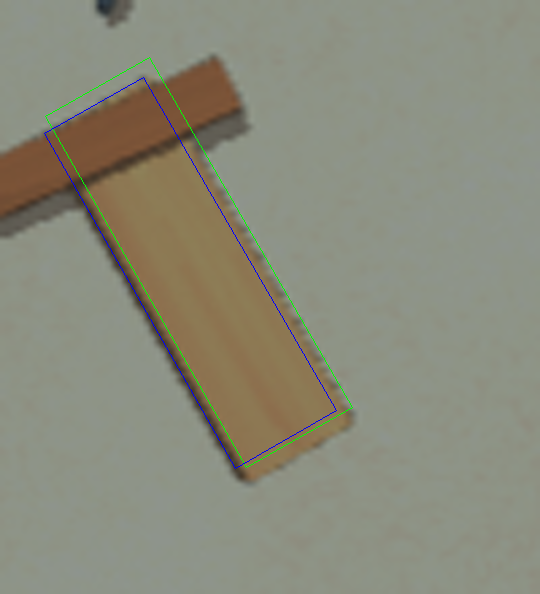

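The overlay shows the block about 8 mm nearer the robot than my first fit. Corrected, its bracket-side face centre is about (0.442,-0.111), yaw 0.50, and the lever tip is (0.5425,-0.147), yaw 0.405. Plan: half-open the fingers, go behind that face, lower and push. First the transit at height.

Call:
carry_out --motion "0.6 -0.65 0 0; 0.6 -0.65 0 0; 0.6 -0.65 0 0; 0.6 -0.65 0 0; 0.6 -0.65 0 0; 0.6 -0.65 0 0; 0.6 -0.65 0 0; 0.6 -0.65 0 0; 0.6 -0.65 0 0; 0.6 -0.65 0 0; 0.6 -0.65 0 0; 0.6 -0.65 0 0" --fingers 0

```text
time_s: 1.6
eef_pos: [0.3726, -0.2045, 0.2315]
ee_rot: [0.987, 0.16, 0.0, 0.0]
force: [0.8, 0.4, 0.4]
opening: 0.499
```

Call:
carry_out --motion "0 0 0 -0.073; 0 0 0 -0.073; 0 0 0 -0.073; 0 0 0 -0.073; 0 0 0 -0.073; 0 0 0 -0.073; 0 0 0 -0.073; 0 0 0 -0.073; 0 0 0 -0.073; 0 0 0 -0.073; 0 0 0 -0.073; 0 0 0 -0.073"

```text
time_s: 2.8
eef_pos: [0.3722, -0.2059, 0.2314]
ee_rot: [0.506, 0.862, -0.0, 0.0]
force: [0.0, -0.1, -0.3]
opening: 0.502
```

```bash
cat >> h.py <<'E'
from scipy.spatial.transform import Rotation as Ro
def rem(target,yangle=None):
    s=manip.read_state(); R=Ro.from_quat(s["ee_rot"]).as_matrix()
    d=(R.T@(np.array(target)-s["eef_pos"]))/.04
    ya=np.arctan2(R[1,1],R[0,1])
    print("t",s["time_s"],"pos",s["eef_pos"].round(4),"units",d.round(2),"yang",ya.round(3),"tilt",R[:,2].round(3),"F",s["force"].round(2),"op",round(s["opening"],2),"q7",s["qpos"].round(2))
    if yangle is not None: print("turn units",-((yangle-ya+np.pi/2)%np.pi-np.pi/2)/2)
E
python3 -c "
from h import *
rem([.427,-.076,.231],.5)"
```

```text
t 2.8 pos [ 0.3722 -0.2059  0.2314] units [2.17 2.78 0.01] yang 0.509 tilt [ 0. -0. -1.] F [ 0.03 -0.14 -0.3 ] op 0.5 q7 [ 0.8   0.23 -0.51  2.08  0.15  0.87  0.72]
turn units 0.004451503136019719
```

Call:
carry_out --motion "0.55 0.7 0 0.004; 0.55 0.7 0 0; 0.55 0.7 0 0; 0.52 0.68 0 0; 0 0 0.7 0; 0 0 0.7 0; 0 0 0.7 0; 0 0 0.7 0; 0 0 0 0; 0 0 0 0"

```text
time_s: 3.8
eef_pos: [0.4287, -0.0763, 0.1198]
ee_rot: [0.512, 0.859, -0.0, -0.0]
force: [-0.5, 0.3, 0.5]
opening: 0.501
```

```bash
python3 -c "
from h import *
rem([.427,-.076,.02],.5)
cv2.imwrite('pics/t1.png',cam('top')['image'][:,:,::-1]);cv2.imwrite('pics/s1.png',cam('side')['image'][:,:,::-1])"
```

```text
t 3.8 pos [ 0.4287 -0.0763  0.1198] units [ 0.03 -0.03  2.5 ] yang 0.495 tilt [-0.  0. -1.] F [-0.5   0.26  0.45] op 0.5 q7 [ 0.44  0.44 -0.5   2.16  0.36  0.62  0.18]
turn units -0.0023154578400559345
```

View pics/s1.png

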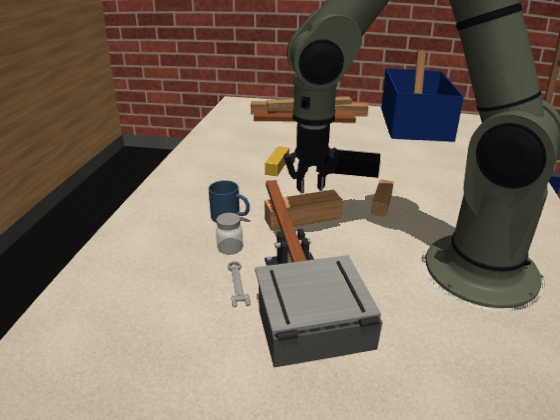

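The gripper, fingertips at pixel (313,190), hovers over the bracket side of the block. I lower it in two steps and look again.

Call:
carry_out --motion "0 0 0.5 0; 0 0 0.5 0; 0 0 0.5 0; 0 0 0 0"

```text
time_s: 4.3
eef_pos: [0.4283, -0.0766, 0.0589]
ee_rot: [0.512, 0.859, -0.0, -0.0]
force: [-0.2, 0.5, 0.6]
opening: 0.502
```

```bash
python3 -c "
from h import *
rem([.427,-.076,.02],.5)
T=cam('top')['image'][120:330,180:460];S=cam('side')['image'][100:310,190:470]
cv2.imwrite('pics/c2.png',cv2.resize(np.vstack([T,S]),None,fx=1.4,fy=1.4)[:,:,::-1])"
```

```text
t 4.3 pos [ 0.4283 -0.0766  0.0589] units [ 0.03 -0.02  0.97] yang 0.495 tilt [-0.001 -0.    -1.   ] F [-0.18  0.54  0.56] op 0.5 q7 [ 0.36  0.56 -0.41  2.2   0.48  0.47  0.07]
turn units -0.0025318730405780032
```

View pics/c2.png

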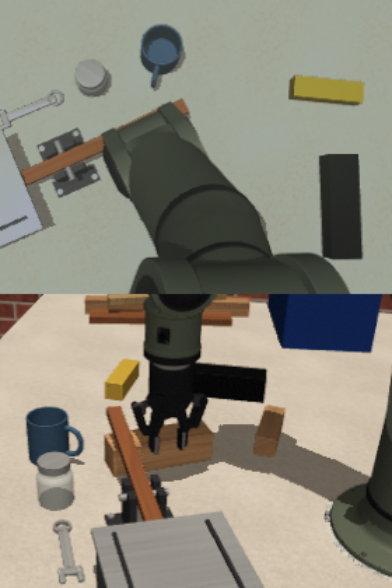

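Call:
carry_out --motion "0 0 0.5 0; 0 0 0.45 0; -0.2 0 0 0; -0.2 0 0 0; -0.2 0 0 0; -0.2 -0.02 0 0; -0.2 -0.02 0 0; -0.2 -0.02 0 0; -0.2 -0.02 0 0; -0.2 -0.02 0 0"

```text
time_s: 5.4
eef_pos: [0.4556, -0.1354, 0.0213]
ee_rot: [0.512, 0.859, -0.0, -0.0]
force: [-2.0, 1.6, 1.7]
opening: 0.499
```

```bash
python3 -c "
from h import *
rem([.427,-.076,.02],.5)
T=cam('top')['image'][120:330,180:460];S=cam('side')['image'][100:310,190:470]
cv2.imwrite('pics/c3.png',cv2.resize(np.vstack([T,S]),None,fx=1.4,fy=1.4)[:,:,::-1])"
```

```text
t 5.4 pos [ 0.4556 -0.1354  0.0213] units [1.65 0.08 0.03] yang 0.495 tilt [-0.  0. -1.] F [-1.96  1.63  1.72] op 0.5 q7 [ 0.45  0.67 -0.37  2.11  0.54  0.45  0.15]
turn units -0.0025636880746876534
```

View pics/c3.png

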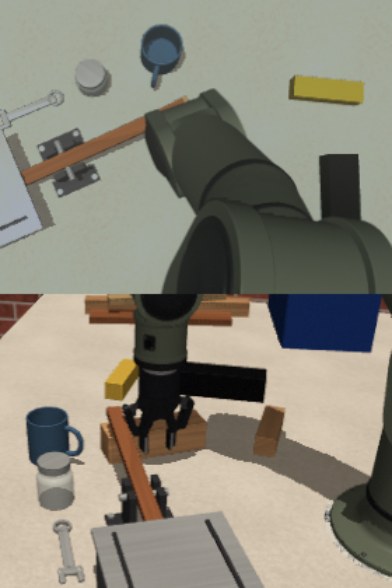

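The block slides flat in front of the fingers, with about 2.6 N sideways. I continue the push.

Call:
carry_out --motion "-0.2 -0.02 0 0; -0.2 -0.02 0 0; -0.2 -0.02 0 0; -0.2 -0.02 0 0; -0.2 -0.02 0 0; -0.2 -0.02 0 0; -0.2 -0.02 0 0; -0.2 -0.02 0 0; -0.2 -0.02 0 0; -0.2 -0.02 0 0; -0.2 -0.02 0 0; 0 0 0 0"

```text
time_s: 6.7
eef_pos: [0.4899, -0.2176, 0.0213]
ee_rot: [0.513, 0.858, -0.0, 0.0]
force: [-0.6, 0.0, -0.0]
opening: 0.499
```

```bash
python3 -c "
from h import *
rem([.427,-.076,.02],.5)
T=cam('top')['image'][120:330,180:460];S=cam('side')['image'][100:310,190:470]
cv2.imwrite('pics/c4.png',cv2.resize(np.vstack([T,S]),None,fx=1.4,fy=1.4)[:,:,::-1])"
```

```text
t 6.7 pos [ 0.4899 -0.2176  0.0213] units [3.86 0.29 0.03] yang 0.494 tilt [ 0. -0. -1.] F [-0.64  0.02 -0.04] op 0.5 q7 [ 0.6   0.73 -0.41  1.95  0.52  0.56  0.33]
turn units -0.003149843858443857
```

View pics/c4.png

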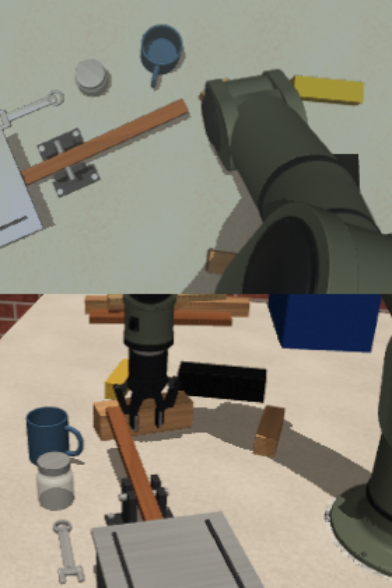

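The push contact is over and the bar's long end is free; the block's face is about 50 mm past the tip. I back off, rise, shut the fingers and move above the tip.

Call:
carry_out --motion "0.3 0 0 0; 0 0 -0.6 0; 0 0 -0.6 0; 0 0 -0.6 0; 0 0 -0.6 0; 0 0 -0.6 0; 0.3 0.5 0 0; 0.3 0.5 0 0; 0.33 0.5 0 0; 0 0.5 0 0; 0 0 0 0; 0 0 0 0" --fingers -1 --force 40

```text
time_s: 8.0
eef_pos: [0.536, -0.1342, 0.1411]
ee_rot: [0.512, 0.859, -0.0, -0.0]
force: [-1.1, 0.8, 0.3]
opening: 0.001
```

```bash
python3 -c "
from h import *
rem([.538,-.136,.11],.5)
t=cam('top');s=cam('side')
T=t['image'][120:330,180:460];S=s['image'][100:310,190:470]
print(proj(t,manip.read_state()['eef_pos']),proj(s,manip.read_state()['eef_pos']))
print(proj(s,[.538,-.136,.104]))
cv2.imwrite('pics/c5.png',cv2.resize(np.vstack([T,S]),None,fx=1.4,fy=1.4)[:,:,::-1])
cv2.imwrite('pics/c5s.png',cv2.resize(s['image'][110:260,200:400],None,fx=3.5,fy=3.5)[:,:,::-1])"
```

```text
t 8.0 pos [ 0.536  -0.1342  0.1411] units [-0.06  0.02  0.78] yang 0.496 tilt [-0.001 -0.    -1.   ] F [-1.14  0.82  0.27] op 0.0 q7 [ 0.52  0.57 -0.53  1.85  0.38  0.82  0.29]
turn units -0.0018441276438637688
[[308.6049207  196.07256291]] [[272.94636381 169.17049768]]
[[272.1693895  181.69448122]]
```

View pics/c5.png

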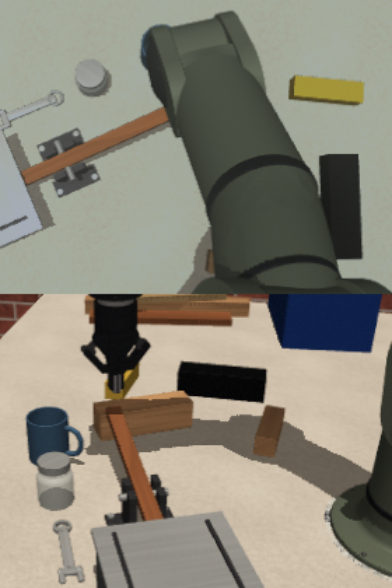

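View pics/c5s.png

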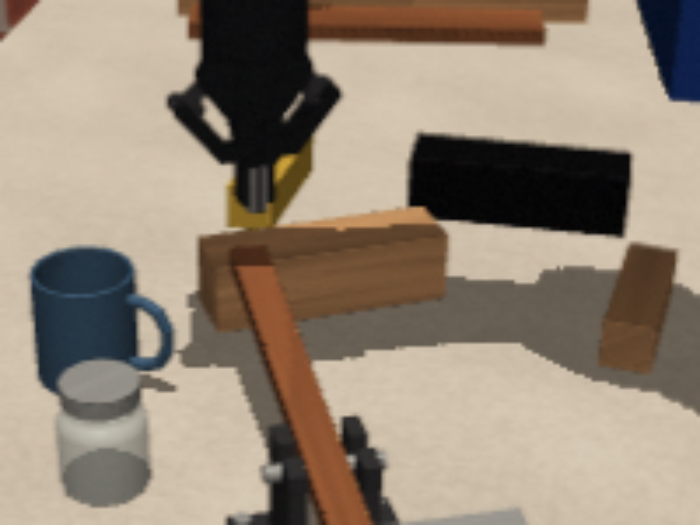

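The shut fingertips at crop (258,205) are in line above the lever tip (250,255). The block is clear beyond the tip and the mug and jar have not moved. Now I press.

Call:
carry_out --motion "-0.06 0.02 0.3 0; 0 0 0.3 0; 0 0 0.2 0; 0 0 0.2 0; 0 0 0.2 0; 0 0 0.2 0; 0 0 0.2 0; 0 0 0 0"

```text
time_s: 8.9
eef_pos: [0.5386, -0.1373, 0.0766]
ee_rot: [0.512, 0.859, -0.0, 0.0]
force: [1.8, -3.1, 6.7]
opening: 0.004
```

```bash
python3 -c "
from h import *
rem([.538,-.136,.02],.5)
s=cam('side')
cv2.imwrite('pics/c6s.png',cv2.resize(s['image'][130:330,200:400],None,fx=3,fy=3)[:,:,::-1])"
```

```text
t 8.9 pos [ 0.5386 -0.1373  0.0766] units [0.04 0.   1.41] yang 0.495 tilt [ 0. -0. -1.] F [ 1.83 -3.07  6.67] op 0.0 q7 [ 0.48  0.67 -0.48  1.88  0.46  0.7   0.23]
turn units -0.0026516009487492775
```

View pics/c6s.png

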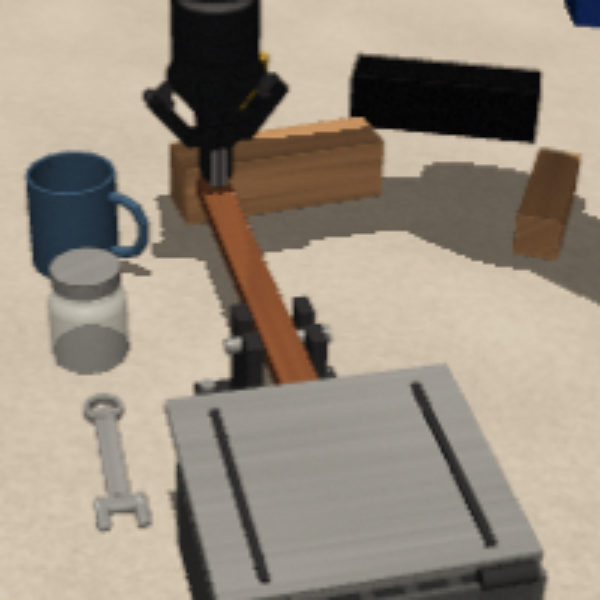

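The tip has met the fingers (6.7 N up) and is going down with the bar. I continue.

Call:
carry_out --motion "0 0 0.2 0; 0 0 0.2 0; 0 0 0.2 0; 0 0 0.2 0; 0 0 0.2 0; 0 0 0.2 0; 0 0 0.15 0; 0 0 0 0; 0 0 0 0"

```text
time_s: 9.85
eef_pos: [0.5382, -0.1364, 0.0231]
ee_rot: [0.512, 0.859, 0.0, -0.0]
force: [-0.9, 1.2, 3.6]
opening: -0.003
```

```bash
python3 -c "
from h import *
rem([.538,-.136,.02],.5)
s=cam('side')
cv2.imwrite('pics/c7s.png',cv2.resize(s['image'][130:330,200:400],None,fx=3,fy=3)[:,:,::-1])"
```

```text
t 9.85 pos [ 0.5382 -0.1364  0.0231] units [0.01 0.   0.08] yang 0.495 tilt [-0.  0. -1.] F [-0.86  1.23  3.63] op -0.0 q7 [ 0.44  0.75 -0.42  1.9   0.52  0.6   0.18]
turn units -0.002353157386453253
```

View pics/c7s.png

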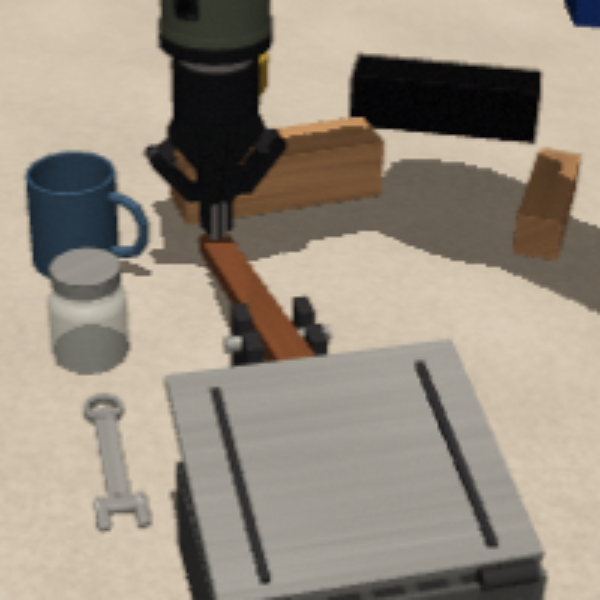

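The lid has risen visibly (front edge from crop y≈400 to ≈375) and the tip is almost on the bench. I press a little further until it stops.

Call:
carry_out --motion "0 0 0.05 0; 0 0 0.05 0; 0 0 0 0; 0 0 0 0"

```text
time_s: 10.3
eef_pos: [0.5387, -0.1365, 0.0211]
ee_rot: [0.512, 0.859, -0.0, 0.001]
force: [-11.7, 4.1, 44.4]
opening: 0.001
```

```bash
python3 -c "
from h import *
rem([.538,-.136,.02],.5)"
```

```text
t 10.3 pos [ 0.5387 -0.1365  0.0211] units [ 0.02 -0.01  0.03] yang 0.495 tilt [ 0.001 -0.001 -1.   ] F [-11.67   4.08  44.35] op 0.0 q7 [ 0.44  0.75 -0.42  1.9   0.52  0.6   0.18]
turn units -0.002433138333860052
```

Stopped on the bench at 44 N, more than needed. I ease off slightly and check.

Call:
carry_out --motion "0 0 -0.03 0; 0 0 0 0; 0 0 0 0; 0 0 0 0; 0 0 0 0"

```text
time_s: 10.8
eef_pos: [0.5386, -0.1366, 0.0216]
ee_rot: [0.512, 0.859, 0.0, 0.0]
force: [-7.5, 2.4, 25.5]
opening: 0.001
```

```bash
python3 -c "
from h import *
np.set_printoptions(precision=4,suppress=True)
rem([.538,-.136,.02],.5)
s=cam('side');rem([.538,-.136,.02]);t=cam('top')
cv2.imwrite('pics/c8s.png',cv2.resize(s['image'][150:360,200:400],None,fx=2.8,fy=2.8)[:,:,::-1])
cv2.imwrite('pics/c8t.png',cv2.resize(t['image'][120:330,100:380],None,fx=2.8,fy=2.8)[:,:,::-1])
print(proj(s,[.504,.196,.084]),[proj(s,[[.504,.196,.084+h],[.3225,.120,.084+h]]).round(1).tolist() for h in (.027,.037)])"
```

```text
t 10.8 pos [ 0.5386 -0.1366  0.0216] units [ 0.02 -0.01  0.04] yang 0.495 tilt [ 0.001 -0.    -1.   ] F [-7.5   2.43 25.55] op 0.0 q7 [ 0.44  0.75 -0.42  1.9   0.52  0.6   0.18]
turn units -0.002472301423035561
t 10.85 pos [ 0.5387 -0.1366  0.0216] units [ 0.02 -0.01  0.04] yang 0.495 tilt [ 0.001 -0.    -1.   ] F [-6.47  2.99 25.7 ] op -0.0 q7 [ 0.44  0.75 -0.42  1.9   0.52  0.6   0.18]
[[255.8233 267.1001]] [[[255.5, 256.5], [349.0, 244.9]], [[255.4, 252.5], [349.4, 240.9]]]
```

View pics/c8s.png

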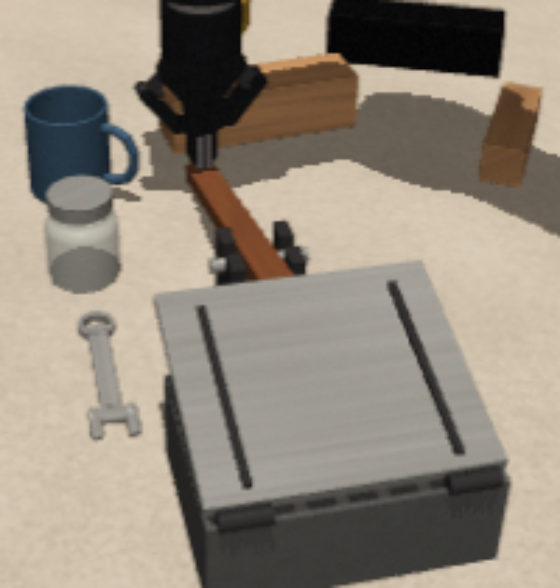

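View pics/c8t.png

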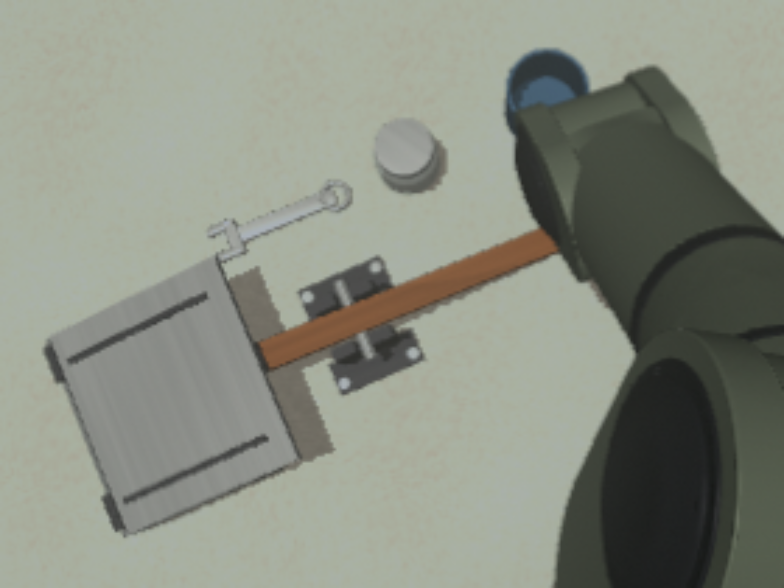

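The lid is up, the pin is in its slots and the bystanders are where they were. I turn the lid's front-corner rows into an angle before handing in.

Run:
```python
from h import *
s=cam("side");rem([.538,-.136,.02])
y=np.array([-.394,.919,0]);z=np.array([0,0,1.])
C=np.array([[.504,.196,.084],[.3225,.120,.084]])
g=s["image"]
print("rest px",proj(s,C).round(1).tolist(),"seen about (255.4,255.7),(350.3,243.6)")
for hz in (.075,.084):
  for a in (.12,.15,.18,.2,.22):
    r=.185; v=[]
    for c in C:
        h=c+y*r; h[2]=hz; d=c-h
        yy=d@y; zz=d[2]
        v.append(h+y*(yy*np.cos(a)+zz*np.sin(a))+z*(-yy*np.sin(a)+zz*np.cos(a)))
    print(hz,a,proj(s,v).round(1).tolist())
cv2.imwrite("pics/lz.png",cv2.resize(g[235:275,240:360],None,fx=6,fy=6,interpolation=cv2.INTER_CUBIC)[:,:,::-1])
```

```text
t 10.95 pos [ 0.5386 -0.1366  0.0216] units [ 0.02 -0.01  0.04] yang 0.495 tilt [ 0.001 -0.    -1.   ] F [-6.78  2.57 25.29] op 0.0 q7 [ 0.44  0.75 -0.42  1.9   0.52  0.6   0.18]
rest px [[255.8, 267.1], [347.9, 255.3]] seen about (255.4,255.7),(350.3,243.6)
0.075 0.12 [[255.8, 259.2], [349.2, 247.5]]
0.075 0.15 [[255.8, 257.3], [349.6, 245.6]]
0.075 0.18 [[255.8, 255.5], [350.0, 243.8]]
0.075 0.2 [[255.9, 254.3], [350.3, 242.6]]
0.075 0.22 [[255.9, 253.1], [350.6, 241.5]]
0.084 0.12 [[255.7, 258.8], [349.0, 247.1]]
0.084 0.15 [[255.7, 256.9], [349.4, 245.2]]
0.084 0.18 [[255.7, 254.9], [349.8, 243.3]]
0.084 0.2 [[255.7, 253.7], [350.0, 242.1]]
0.084 0.22 [[255.7, 252.4], [350.3, 240.8]]
```

View pics/lz.png

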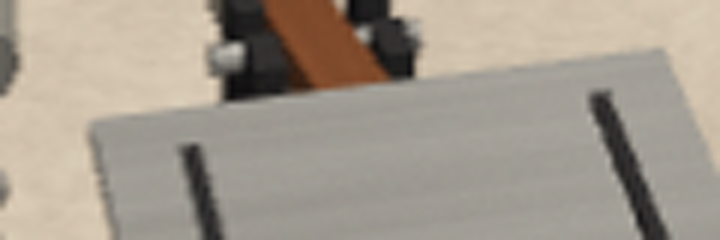

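The lid corners at (255.3,255.2) and (350.8,243) give about 0.18 to 0.19 rad, above 0.15. The force is steady at 25 N and the tip is on the bench. I hand in.

```bash
python3 -c "
from h import *
rem([.538,-.136,.02]); print(manip.job_done())"
```

```text
t 10.95 pos [ 0.5386 -0.1366  0.0216] units [ 0.02 -0.01  0.04] yang 0.495 tilt [ 0.001 -0.    -1.   ] F [-6.78  2.57 25.29] op 0.0 q7 [ 0.44  0.75 -0.42  1.9   0.52  0.6   0.18]
the job is handed in; nothing more can be done
None
```

I pushed the larger timber block flat along the bench, past the lever's long end, with half-open fingers. I then pressed the tip down with shut fingers until it met the bench, and handed in at 10.95 s while still holding it there. `job_done()` gives no verdict, so what follows rests on my own checks.

**Last checks:**
- **Lever:** the fingertips were at z = 0.0216 m, with about 25 N of steady upward force. The pin was still in its slots in both views.
- **Lid:** the corner pixels gave about 0.18 to 0.19 rad, a little under the nominal 0.20 but above the 0.15 needed.
- **Block:** flat on the bench, about 50 mm past the tip by my estimate from the fingertip position.
- **Mug, jar and wrench:** unmoved by eye in the pictures. In the last top view the arm hid part of the mug, but it was clear in the side view.

**What disagreed:**
- My first outline of the block was about 8 mm off against the side view. I corrected it before moving.
- The press briefly reached 44 N when the tip met the bench, so I eased it to 25 N. A sideways force of about 7 N remained.

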